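# Gauge two vial holders and sort them

### The arm

A 6-joint arm with a two-finger parallel gripper is mounted at the origin on the work surface. World frame = base frame: x ahead of the robot, y to its left, z up, the work surface at z = 0. Lengths are in mm, angles in rad, forces in N, time in s.
With the tool pointing down it reaches from about 325 to 875 mm from the base axis. Payload 4.4 kg.
Tool frame: the origin (TCP) lies on the centre line of the jaws, within the pads' length; the fingertips stand ahead of it and the grasp point (between the pads) lies 6 mm ahead of it (ctrl.tcp_to_tips is the z of the fingertips in the tool frame, in mm); z points along the fingers, y is the line along which they close (so a half turn about z gives the same grasp; the last joint's range is limited). The gripper opens to 85 mm and grips with 20 to 120 N. Pads are 22 mm wide; open, the fingers measure 114 mm over their backs; the gripper's body (76 mm by 85 mm) begins 54 mm behind the grasp point. The pads swing forward as they close: fully open they stand 13 mm farther back than shut.
Start: joints at [-1.367, 0.207, 1.542, -0, 1.393, -0.15], TCP at [199.205, -539.393, 256.282] pointing down, gripper open.
Joint ranges: [-2.73, 2.73], [-0.86, 2.22], [0.23, 2.46], [-1.11, 4.25], [0.08, 2.63], [-2.82, 2.82]. Speed limits (rad/s): [2.79, 2.79, 3.14, 3.14, 3.14, 3.14].

### API

Orientations are given as a 3x3 rotation matrix whose columns are the frame's x, y, z axes.
In Python, from plant import ctrl, sensors, optics gives the robot as it stands. Calls block until the motion is done:
- ctrl.move_ptp(position, orientation): joint-space move of the TCP to a pose.
- ctrl.move_l(position, rot=None, vel=150, threshold=None): straight line of the TCP; rot=None keeps the orientation; vel is the mean speed in mm/s. With threshold (N) it stops when the force on the tool has changed by that much, and returns True; else False.
- ctrl.set_joints(angles): joint-space move.
- ctrl.gripper_to(opening, force=None): finger opening in mm; force is the grip in N (None keeps the last); returns when the fingers have stopped.
- ctrl.hold(seconds).
- ctrl.solve_ik(position, orientation): joint angles nearest the present ones, or None.
- sensors.read_state(): the state.
- optics.grab_frame(name): name is "side" or "top"; returns (picture, depth): 480x640x3 uint8, red, green, blue; 480x640 float32, mm along the optical axis (not along the pixel's ray), 0 where there is no reading.
- optics.camera_params(name): a dict with "mtx" (3x3 intrinsics, pixels), "k1" (the pictures are not rectified: a ray, as slopes to the right and down, at radius r is drawn at 1 + k1 r^2 times it, then the intrinsics apply), "R" (3x3) and "t" (3): a world point X has camera coordinates R X + t. Camera axes: x right, y down, z forward; pixel columns grow to the right and rows downward; lengths in mm; the calibration is good to about 2 mm. A picture is of the moment at which its call begins. camera_params takes no time and is no camera call.
A pose or a line that the arm cannot do raises ctrl.MotionError and nothing moves.
- ctrl.finish_job(): hands the job in; it is judged then, once.
The state is a dict: "t": time; "q": joint angles; "qvel": joint speeds; "tau": joint torques, N m; "eef_pos": TCP position; "eef_rot": TCP orientation; "force": force on the tool from outside, world axes, zero at the start; "wrist_torque": the same for the moment, N m; "grip_width": finger opening in mm; "grasp_force": force on a finger pad.
Only numpy, scipy, OpenCV 4.12 (cv2) and the standard library are available. Lean on these libraries where they do the work, as an engineer would, in place of code of your own. Each camera call takes 0.05 s, during which the arm holds its last target. There are 200 camera calls.

### The job

Take the plug gauge from its stand and gently try it in the round vial holder first and then in the square one, each time as deep as it will go under a light push: in one of them it goes in until its collar sits on the holder, in the other a tight liner stops it part-way, so do not force it. Stand the holder that stops the gauge upright in the steel reject tray, and leave the gauge fully home in the holder that it passes, standing upright on the bench mat outside the tray. Leave the other things on the bench where they are.

Things in the scene. Friction and masses are not known exactly. Their poses are not given: they have to be found in the camera images.
- gauge_grip (a point): centre of the handle of the steel plug gauge (loose, round, 150 g), upright in its stand at the start; z along the gauge, up. Handle 19 mm across, 50 mm long, reaching 24 mm above and 26 mm below this point; under it a collar 28 mm across, 4 mm thick, its underside 30 mm below this point; under that the pin, 14 mm across, 44 mm long, its last 6 mm tapering to 6 mm across
- gauge_tip (a point): the end of the gauge's pin, 74 mm below gauge_grip along the gauge; z along the gauge, towards the handle
- round_mid (a point): centre, half-way up, of the round aluminium vial holder (loose, 0.2 to 0.4 kg): a cylinder 52 mm across, 56 mm tall, z up. A 24 mm bore goes 47 mm down its axis to a closed floor. At the bottom of the bore lies a loose liner ring, 20 mm tall, its upper face 27 mm below the holder's top, with up to 2 mm play sideways: keep the holder upright
- round_mouth (a point): centre of the round holder's bore at its top face, 28 mm above round_mid. In the holder with the wide liner (hole 15.6 mm) the gauge goes down until its collar rests on the top, pin end 44 mm deep; in the one with the tight liner (hole 10 mm) the pin end stops 27 to 31 mm deep. Which holder has which is random. Push with less than 25 N
- square_mid (a point): centre, half-way up, of the square aluminium vial holder (loose, 0.2 to 0.4 kg): 52 x 52 mm, its sides along its x and y, 56 mm tall, z up; bore and liner as in the round holder
- square_mouth (a point): centre of the square holder's bore at its top face, 28 mm above square_mid
- stand: fixed grey stand block of the gauge, 70 x 70 x 50 mm, with a 19 mm hole 47 mm deep in its middle; origin at the centre of its underside, z up; the gauge's collar rests on its top
- tray: fixed, empty steel reject tray, 165 x 165 mm, open on top, walls 4 mm thick and 22 mm tall, floor 4 mm thick; origin at the centre of its underside, x and y along its sides
- mat: fixed grey rubber bench mat, 185 x 340 mm and 3 mm thick, on which both holders stand; origin at the centre of its underside
- vial_bottle: bystander, to be left alone: capped amber glass bottle, 44 mm across, 85 mm tall
- beaker: bystander, to be left alone: small glass beaker, 60 mm across, 70 mm tall
- screwdriver: bystander, to be left alone: screwdriver, 160 mm long, lying
- vial_rack: bystander, to be left alone: white plastic vial rack, 50 x 90 x 30 mm, six 12 mm holes
- nut: bystander, to be left alone: steel disc spacer, 24 mm across, 14 mm tall
- column: bystander, to be left alone: steel column tube lying on the bench, 12 mm thick, about 130 mm long
Mind the look-alikes: they are no part of the job. Of the things like the part that bears gauge_grip, leave any that is green; of the rest the larger one is meant.

How it is judged (in metres and radians):
On the way, in this order (a step that is already met when the one before it is completed fails the run):
1. the gauge has been tried in the round holder, its pin end at least 25 mm below the holder's top (horizontal distance between gauge_tip and round_mid below 0.01 m and z of gauge_tip in the frame of round_mid below 0.003 m), for 0.1 s.
2. then the gauge has been tried in the square holder, its pin end at least 25 mm below the holder's top (horizontal distance between gauge_tip and square_mid below 0.01 m and z of gauge_tip in the frame of square_mid below 0.003 m), for 0.1 s.
At the end, for the whole second after the job is handed in: The gauge is home in the holder that it passes (collar within 2.5 mm of its top, within 7 degrees of its axis); that holder is upright (within 5 degrees) on the mat, over 100 mm from the tray's centre; the other is upright on the tray's floor, within 56 mm of its centre along each side ((((horizontal distance between gauge_tip and round_mid below 0.01 m and z of gauge_tip in the frame of round_mid below -0.0125 m) and angle between the z axis of gauge_tip and the z axis of round_mid, either way round below 0.12 rad and angle between each of round_mid, square_mid's own z axis and vertical below 0.08 rad and height (world z) of round_mid below 0.034 m and horizontal distance between round_mid and tray above 0.1 m and height (world z) of square_mid below 0.036 m and x of square_mid in the frame of tray between -0.056 and 0.056 m and y of square_mid in the frame of tray between -0.056 and 0.056 m) or ((horizontal distance between gauge_tip and square_mid below 0.01 m and z of gauge_tip in the frame of square_mid below -0.0125 m) and angle between the z axis of gauge_tip and the z axis of square_mid, either way round below 0.12 rad and angle between each of square_mid, round_mid's own z axis and vertical below 0.08 rad and height (world z) of square_mid below 0.034 m and horizontal distance between square_mid and tray above 0.1 m and height (world z) of round_mid below 0.036 m and x of round_mid in the frame of tray between -0.056 and 0.056 m and y of round_mid in the frame of tray between -0.056 and 0.056 m))); the robot touches nothing.
It fails at once if a round holder pressed on the mat with more than 45 N (gauge forced) (contact force between round_holder and mat above 45 N).
It fails at once if a square holder pressed on the mat with more than 45 N (gauge forced) (contact force between square_holder and mat above 45 N).
It fails at once if a bystander moved more than 30 mm (distance of any of vial_bottle, beaker, screwdriver, vial_rack, nut, column from where it was at the start of the episode above 0.03 m).
It also fails if it takes over 72 s, if anything falls off the work surface, if the arm or the gripper's body presses on something with over 40 N, if the wrist force passes 120 N, or if a joint passes its speed limit or range.

## Working session

There is one attempt and no reset: what is moved stays moved. The work goes in short steps, each a Python script; the robot and the scene stay as the last script left them, time stands still between calls to the robot, and variables do not carry over. Pictures are saved under pics/ and viewed, at most 10 in all, crops included, and the job is handed in when it is done.

```bash
ls; mkdir -p pics
python3 - <<'E'
from plant import ctrl,sensors,optics
import cv2,numpy as np
for n in("top","side"):
    p,d=optics.grab_frame(n); cv2.imwrite(f"pics/{n}0.png",p[:,:,::-1]); np.savez(f"pics/{n}0.npz",p=p,d=d)
    c=optics.camera_params(n); print(n,c)
print(ctrl.tcp_to_tips,sensors.read_state()['t'])
E
```

```text
pics
top {'mtx': array([[438.46819057,   0.        , 314.38384037],
       [  0.        , 438.46819057, 240.2702186 ],
       [  0.        ,   0.        ,   1.        ]]), 'k1': -0.05947228509142949, 'R': array([[-0.00607597, -0.99984547, -0.01649625],
       [-0.99832888,  0.00701314, -0.05736076],
       [ 0.05746758,  0.01612016, -0.99821722]]), 't': array([  39.49142227,  545.80827957, 1079.47683041])}
side {'mtx': array([[526.65700863,   0.        , 316.63959719],
       [  0.        , 526.65700863, 243.18180907],
       [  0.        ,   0.        ,   1.        ]]), 'k1': -0.0051461061855392135, 'R': array([[-0.76425803, -0.64477582,  0.01318353],
       [-0.43466754,  0.49989816, -0.74911011],
       [ 0.47641766, -0.57824387, -0.6623143 ]]), 't': array([439.0573144 , 293.00922466, 808.77596135])}
25.0 0.1
```

View pics/top0.png

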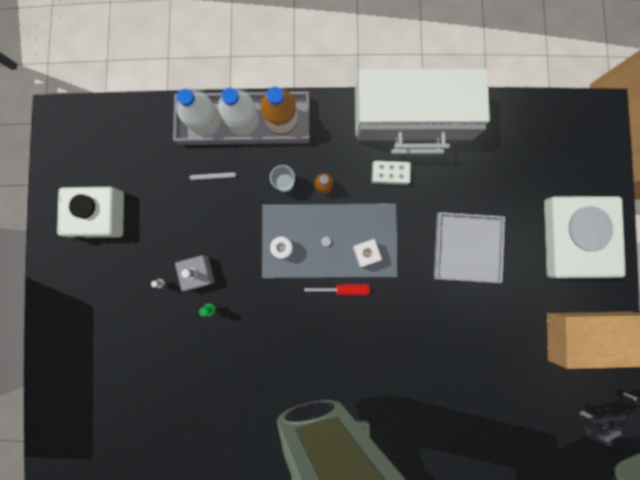

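View pics/side0.png

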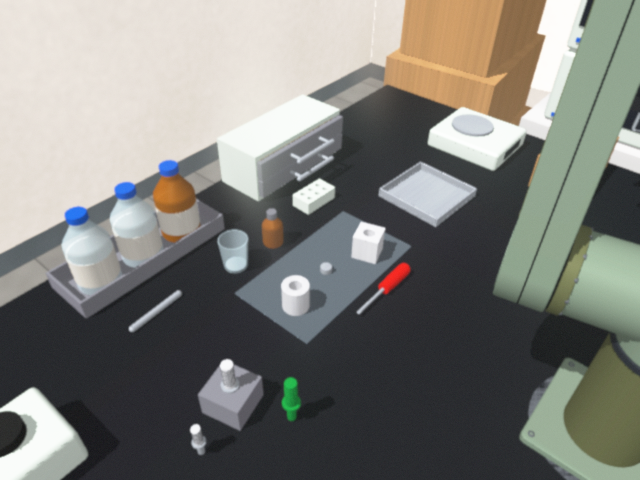

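The three gauge-like things in the top view are the grey one in the stand (190,272), a smaller grey one standing free (157,283) and a green one (207,310). The grey one in the stand is meant: it isn't green and it is the larger grey one. Next I confirm that in a crop and measure positions.

```bash
cat > h.py <<'E'
import numpy as np,cv2
from plant import ctrl,sensors,optics
def und(n,uv):
    c=optics.camera_params(n); s=cv2.undistortPoints(np.float64(uv).reshape(-1,1,2),c['mtx'],np.array([c['k1'],0,0,0]))[:,0]
    return c,np.c_[s,np.ones(len(s))]
def ray(n,uv,z):   # pixels -> world at plane z
    c,r=und(n,uv); o=-c['R'].T@c['t']; w=r@c['R']; return o+w*((z-o[2])/w[:,2])[:,None]
def cloud(n,d):
    v,u=np.nonzero(d>0); c,r=und(n,np.c_[u,v]); P=(r*d[v,u][:,None]-c['t'])@c['R']; return np.c_[u,v],P
def pix(n,X):
    c=optics.camera_params(n); return cv2.projectPoints(np.float64(X).reshape(-1,1,3),cv2.Rodrigues(c['R'])[0],c['t'],c['mtx'],np.array([c['k1'],0,0,0]))[0][:,0]
def near(P,xy,r,z0,z1): return (np.hypot(P[:,0]-xy[0],P[:,1]-xy[1])<r)&(P[:,2]>z0)&(P[:,2]<z1)
E
python3 - <<'E'
from h import *
guess=dict(round=((281,247),59),square=((367,253),59),gauge=((188,272),104),stand=((195,273),50),tray=((470,248),22),small=((157,283),40),green=((207,310),50))
for n in("top","side"):
    f=np.load(f"pics/{n}0.npz"); uv,P=cloud(n,f['d'])
    for k,(px,z) in guess.items():
        g=ray("top",[px],z)[0]
        r=dict(tray=125,stand=55,gauge=25,small=30,green=30).get(k,40)
        zr=dict(tray=(12,40),stand=(42,58),gauge=(92,118),small=(15,120),green=(15,120)).get(k,(51,66))
        m=near(P,g,r,*zr); Q=P[m]
        if len(Q)<4: print(n,k,g,len(Q)); continue
        (c,s,a)=cv2.minAreaRect(Q[:,:2].astype(np.float32)); ce,ra=cv2.minEnclosingCircle(Q[:,:2].astype(np.float32))
        print(n,k,g.round(0),len(Q),"z",np.percentile(Q[:,2],[5,50,95]).round(1),"rect",np.round(c,1),np.round(s,1),round(a,1),"circ",np.round(ce,1),round(ra,1))
s=np.load("pics/side0.npz")['p'][330:470,160:330]; t=np.load("pics/top0.npz")['p']
a=cv2.resize(s,None,fx=3,fy=3,interpolation=cv2.INTER_CUBIC)
b=cv2.resize(t[225:295,250:400],(510,238),interpolation=cv2.INTER_CUBIC)[:170]
cv2.imwrite("pics/crop1.png",np.vstack([a[:420],b])[:,:,::-1])
E
```

```text
top round [528. 116.  59.] 286 z [56.1 59.7 63. ] rect [527.5 116.1] [51.1 49.2] 44.6 circ [527.3 116.2] 25.8
top square [512. -91.  59.] 407 z [56.3 59.9 63.1] rect [512.9 -91.3] [52.1 52.6] 18.1 circ [513.4 -91.6] 36.0
top gauge [470. 327. 104.] 62 z [ 96.3 104.  106.7] rect [466.1 332.2] [17.9 16.3] 89.2 circ [466.3 332.6] 9.4
top stand [466. 326.  50.] 734 z [47.2 50.8 54.5] rect [466.3 334. ] [70.5 69.7] 14.7 circ [466.4 334.3] 47.9
top tray [ 524. -351.   22.] 614 z [13.5 21.7 26. ] rect [ 525.5 -351.6] [169.1 165.7] 86.1 circ [ 525.3 -350.6] 115.8
top small [442. 424.  40.] 79 z [32.6 51.8 72.7] rect [443.1 419.5] [19.  17.7] 27.6 circ [443.1 420.7] 10.1
top green [377. 296.  50.] 134 z [ 46.4  76.1 100.5] rect [380.5 290.7] [26.1 21.2] 20.7 circ [380.3 293.3] 14.3
side round [528. 116.  59.] 490 z [52.4 59.6 61.8] rect [528.2 116.7] [50.8 52.3] 8.7 circ [528.1 116.6] 26.9
side square [512. -91.  59.] 497 z [52.6 59.9 62.3] rect [514.3 -90.7] [52.7 56.9] 17.5 circ [513.7 -91.3] 36.4
side gauge [470. 327. 104.] 172 z [ 93.8 104.1 106.5] rect [467.2 334.1] [17.5 18.6] 18.9 circ [467.2 333.3] 10.4
side stand [466. 326.  50.] 1691 z [45.8 50.8 54. ] rect [468.4 333.4] [72.2 72.7] 14.3 circ [467.4 332.9] 48.6
side tray [ 524. -351.   22.] 955 z [12.9 19.6 24.6] rect [ 527.1 -351.5] [172.7 168.6] 85.6 circ [ 526.2 -352.2] 116.9
side small [442. 424.  40.] 271 z [21.  50.9 71. ] rect [441.6 420.3] [19.1 16.8] 59.0 circ [443.3 419.9] 10.1
side green [377. 296.  50.] 529 z [24.7 68.7 99.9] rect [377.6 293.8] [27.  23.6] 42.7 circ [378.3 293.2] 14.6
```

View pics/crop1.png

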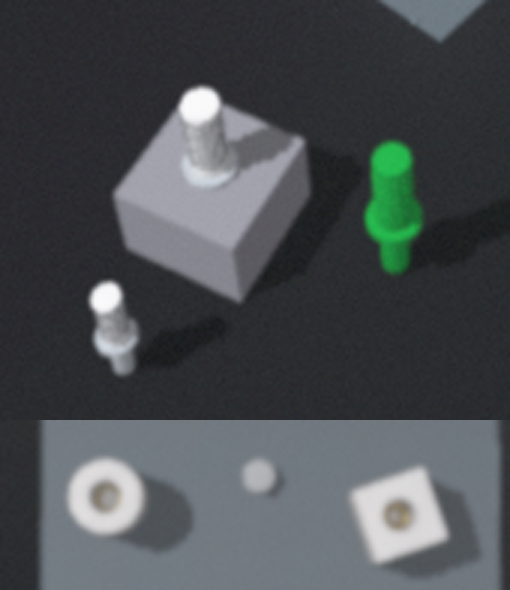

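The crop confirms it: the gauge in the stand, crop (205,130), is the larger grey one. The free-standing grey one at (112,330) is smaller and the third is green. Both cameras agree on positions to about 2 mm, so I'll pick the gauge and try the round holder.

```bash
cat >> h.py <<'E'
G=(467,333); RO=(528,116.4); SQ=(513.8,-91.3); TR=(526.2,-351.6)
def rot(deg):
    a=np.radians(deg); y=np.array([np.cos(a),np.sin(a),0]); z=np.array([0,0,-1.]); return np.c_[np.cross(y,z),y,z]
def pos(xy,gz): return [xy[0],xy[1],gz+6.]   # grasp-point height -> TCP
def st(tag):
    s=sensors.read_state(); print(tag,"t",round(s['t'],2),"tcp",np.round(s['eef_pos'],1),"F",np.round(s['force'],1),"w",round(s['grip_width'],1),"gf",round(s['grasp_force'],1)); return s
def trial(xy,thr=9):
    """gauge in hand (at its grip point): insert over xy, return pin depth below holder top"""
    hit=ctrl.move_l(pos(xy,59+74-18),vel=70,threshold=thr)
    if not hit: hit=ctrl.move_l(pos(xy,59+30-2.),vel=22,threshold=thr)
    ctrl.hold(0.25); s=st(f"trial hit={hit}"); d=59+74-(s['eef_pos'][2]-6); print("depth",round(d,1)); return d
E
python3 - <<'E'
from h import *
q0=sensors.read_state()
print(np.round(q0['eef_rot'],2).tolist())
for y in (18,108,-72,-162):
    o=[]
    for xy,z in((G,80),(RO,87),(SQ,31),(TR,31)):
        q=ctrl.solve_ik(pos(xy,z),rot(y)); o.append(None if q is None else round(float(q[5]),2))
    print(y,o)
E
```

```text
[[0.94, 0.35, -0.0], [0.35, -0.94, 0.0], [0.0, -0.0, -1.0]]
18 [0.15, -0.26, -0.66, -1.04]
108 [-1.42, -1.83, -2.23, -2.61]
-72 [1.73, 1.31, 0.91, 0.53]
-162 [None, None, 2.49, 2.1]
```

Run:
```python
from h import *
R=rot(18)
ctrl.gripper_to(50,force=70)
ctrl.move_ptp(pos(G,170),R)
ctrl.move_l(pos(G,80),vel=120,threshold=15); st("at gauge")
ctrl.gripper_to(10,force=70); st("gripped")
ctrl.move_l(pos(G,165),vel=120); st("up")
ctrl.move_ptp(pos(RO,150),R); ctrl.hold(.3); st("above round")
p,d=optics.grab_frame("side"); cv2.imwrite("pics/s1.png",cv2.resize(p[150:350,200:440],None,fx=2.5,fy=2.5)[:,:,::-1])
```

```text
at gauge t 4.64 tcp [467.7 333.3  86.8] F [-0.1  0.1  0. ] w 49.8 gf 0.0
gripped t 5.03 tcp [467.8 333.4  87.2] F [-0.3 -0.2  4.4] w 17.4 gf 68.1
up t 5.89 tcp [466.2 332.6 169.9] F [-0.2  0.2 -1.2] w 17.6 gf 68.5
above round t 7.09 tcp [527.8 117.6 156.1] F [ 1.   0.2 -1.6] w 17.3 gf 68.5
```

View pics/s1.png

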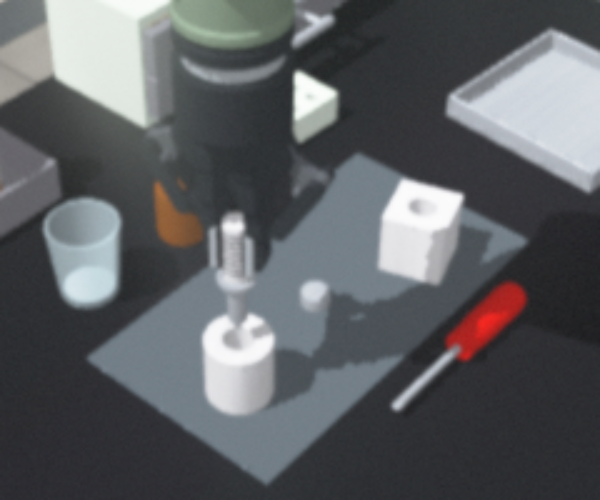

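The gauge hangs upright in the jaws, crop (235,250), and its tip is over the round bore at (237,335). I'll insert it.

Run:
```python
from h import *
trial(RO)
```

```text
trial hit=True t 9.08 tcp [527.9 116.4  96.2] F [-0.1 -0.4  5.3] w 17.5 gf 69.4
depth 42.8
```

The round holder passes the gauge (42.8 mm deep, within about 1 mm of home). Now the square one.

Run:
```python
from h import *
ctrl.move_l(pos(RO,155),vel=100)
ctrl.move_l(pos(SQ,155),vel=150); ctrl.move_l(pos(SQ,140),vel=60)
trial(SQ)
```

```text
trial hit=True t 13.29 tcp [514.6 -91.6 109.1] F [ 0.5 -0.9  4.8] w 17.5 gf 69.6
depth 29.9
```

The square holder stops it at 29.9 mm, which fits the tight liner. I'll lift out, re-check where both holders are and seat the gauge in the round one.

Run:
```python
from h import *
ctrl.move_l(pos(SQ,160),vel=100)
p,d=optics.grab_frame("side"); uv,P=cloud("side",d)
Q=P[near(P,RO,45,54,66)]; ce,ra=cv2.minEnclosingCircle(Q[:,:2].astype(np.float32)); print("round",ce,ra)
ctrl.move_l(pos(RO,160),vel=150); ctrl.move_l(pos(RO,140),vel=60)
if trial(RO)>41.5:
    ctrl.gripper_to(40); ctrl.hold(.3); st("released")
    ctrl.move_l(pos(RO,165),vel=100)
    ctrl.move_l(pos(SQ,165),vel=200)
    p,d=optics.grab_frame("side"); uv,P=cloud("side",d)
    for z0,z1,n in((54,66,"top/collar"),(100,130,"handle top")):
        Q=P[near(P,RO,45,z0,z1)]; print(n,len(Q),cv2.minEnclosingCircle(Q[:,:2].astype(np.float32)),np.percentile(Q[:,2],[50,95]).round(1))
    cv2.imwrite("pics/s2.png",cv2.resize(p[150:350,200:440],None,fx=2.5,fy=2.5)[:,:,::-1])
    p,d=optics.grab_frame("top"); uv,P=cloud("top",d); Q=P[near(P,SQ,45,51,66)]; print("sq",len(Q),cv2.minAreaRect(Q[:,:2].astype(np.float32)))
```

```text
round (526.6175537109375, 116.31207275390625) 26.869972229003906
trial hit=True t 17.89 tcp [527.8 116.4  96.2] F [-0.6 -0.5  6.3] w 17.2 gf 69.5
depth 42.8
released t 18.54 tcp [526.5 116.3  94.8] F [-0.6 -1.1  0.3] w 39.9 gf 0.0
top/collar 393 ((526.2042236328125, 115.54383087158203), 27.100709915161133) [60.4 64.1]
handle top 124 ((527.1983642578125, 117.1243667602539), 10.587752342224121) [112.5 115.4]
sq 9 ((485.9007873535156, -83.08372497558594), (6.642261505126953, 7.00995397567749), 43.41364288330078)
```

View pics/s2.png

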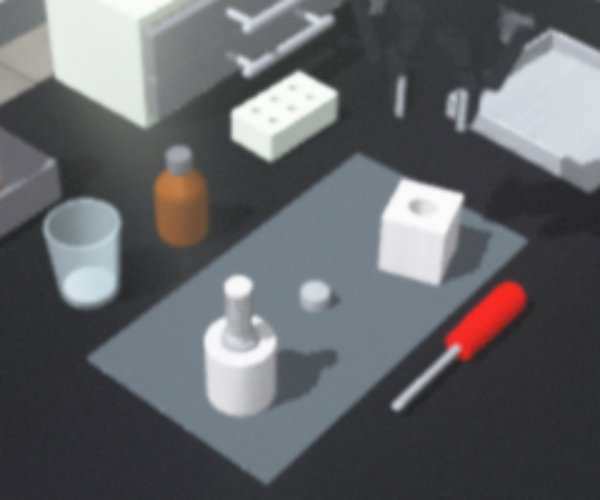

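The gauge is home in the round holder: handle top at z = 112.5 against 113 expected, collar on the rim at crop (238,340). The square holder, top at (425,208), stands unmoved. I'll carry it to the tray.

Run:
```python
from h import *
ctrl.gripper_to(74)
ctrl.move_l(pos(SQ,100),vel=200)
ctrl.move_l(pos(SQ,32),vel=70,threshold=12); st("at sq")
ctrl.gripper_to(45,force=60); st("grip")
ctrl.move_l(pos(SQ,85),vel=70); st("up")
ctrl.move_l(pos(TR,85),vel=120)
ctrl.move_l(pos(TR,45),vel=70)
print(ctrl.move_l(pos(TR,31.5),vel=20,threshold=6)); st("down")
ctrl.gripper_to(70); ctrl.hold(.2)
ctrl.move_l(pos(TR,170),vel=120)
ctrl.move_l(pos((480,-200),260),vel=200); st("clear")
p,d=optics.grab_frame("side"); uv,P=cloud("side",d)
for xy in(RO,TR):
    Q=P[near(P,xy,60,54,66)]; print(len(Q),cv2.minAreaRect(Q[:,:2].astype(np.float32)),np.percentile(Q[:,2],[5,50,95]).round(1))
cv2.imwrite("pics/s3.png",p[:,:,::-1])
```

```text
at sq t 22.77 tcp [514.3 -91.5  38.5] F [-0.8  0.3  0.1] w 74.0 gf 0.0
grip t 23.09 tcp [514.7 -91.5  38.8] F [-0.1  0.8  3. ] w 51.3 gf 64.0
up t 24.0 tcp [513.4 -91.2  90.7] F [-0.4  0.6 -3.9] w 51.2 gf 63.5
True
down t 27.61 tcp [ 526.2 -351.7   39.9] F [-0.4 -0.2  5.4] w 51.4 gf 64.3
clear t 30.49 tcp [ 479.9 -200.4  265.3] F [ 1.2 -0.3 -0.8] w 70.0 gf 0.0
400 ((525.2573852539062, 118.61808776855469), (49.12515640258789, 48.96367645263672), 42.24740982055664) [55.4 60.1 64.8]
326 ((525.876953125, -350.02386474609375), (52.416255950927734, 59.09112548828125), 19.358957290649414) [55.5 61.  63.6]
```

View pics/s3.png

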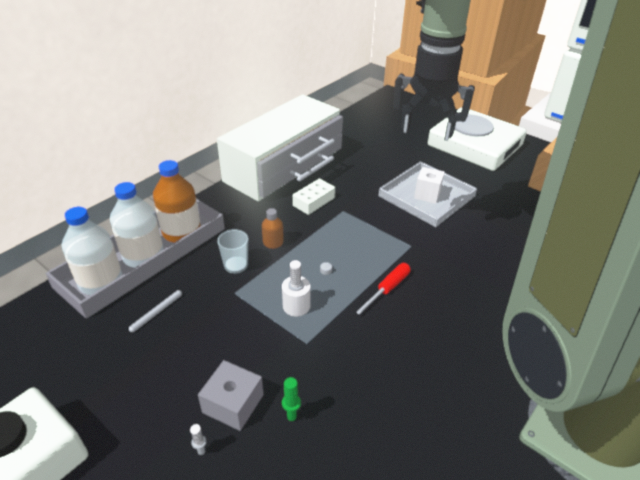

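The square holder stands upright at the centre of the tray (430,185). The round holder with the gauge home stands on the mat (295,290), nothing else has moved and the arm is clear.

```bash
python3 -c "
from plant import ctrl
print(ctrl.finish_job())"
```

```text
the job is handed in; nothing more can be done
None
```

The job is handed in after about 30 s of robot time: the round holder passes the gauge and stands on the mat with it fully home, and the square holder, which stopped it at about 30 mm, is upright in the reject tray; the verdict was not shown.

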